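Measure a block's thickness with a bridge height gauge

ROBOT

A 7-joint arm with a two-finger parallel gripper is mounted at the origin on a cart in front of the work surface, level with it; the furniture and walls round the work are solid. World frame = base frame: x ahead of the robot, y to its left, z up, the work surface at z = 0. Lengths are in mm, angles in rad, forces in N, time in s.
With the tool pointing down it reaches from about 400 to 850 mm from the base axis. Payload 4.4 kg.
Tool frame: the origin (TCP) lies at the very end of the fingers, on their centre line; the grasp point (between the pads) lies 19 mm behind it; z points along the fingers, y is the line along which they close (so a half turn about z gives the same grasp; the last joint's range is limited). The gripper opens to 94 mm and grips with 3 to 60 N. Pads are 16 mm wide; open, the fingers measure 119 mm over their backs; the gripper's body (75 mm by 177 mm) begins 78 mm behind the grasp point.
Start: joints at [1.218, 0.628, 0.038, 1.517, -0.027, 0.996, -0.02], TCP at [183.903, -623.456, 205.478] pointing down, gripper open.
Joint ranges: [-3.06, 3.06], [-0.37, 2.12], [-1.25, 1.32], [0.18, 2.47], [-1.1, 4.24], [0.23, 1.98], [-2.94, 2.94]. Speed limits (rad/s): [2.57, 2.57, 3.14, 3.14, 3.14, 3.14, 3.14].

INTERFACE

Orientations are given as a unit quaternion [w, x, y, z].
In Python, from rig import arm gives the robot as it stands.
- The arm moves only by the tool move_arm, never from a script. Its argument "series" is a list of rows, each an object with "slide": the shift along the world's x, y, z in mm, a list of three; "angular": the turn, a rotation vector about the world's x, y, z in degrees, a list of three; "jaw": the finger opening in mm, from 0 to 94. A call has 1 to 8 rows; each row is the pose to reach, as a shift and turn from the pose commanded when the call began; what a row does not reach only later rows make up. A row lasts 1/8 s, in which the tool goes at most 62.5 mm and 10.7 degrees, less where a joint would pass 70% of its speed; a pose out of reach is approached as far as the arm can. A call with a gripper value outside its range is refused whole. The fingers move at their own pace and stop on an object; "squeeze" is the grip in N (left out, the last holds). Time passes only in rows, so rows that repeat a pose let the fingers close. It gives the time, the measured TCP pose, the force, the opening and the grip force at its end, in the units of the state.
- arm.get_state(): the state, without advancing time (a new reading comes with each control period).
- arm.camera(name): name is "scene" or "top"; returns a dict with "image" (420x560x3 uint8, red, green, blue), "fx", "fy", "cx", "cy" (pixels), "R" (3x3) and "t" (3): a world point X has camera coordinates R X + t. Camera axes: x right, y down, z forward; pixel columns grow to the right and rows downward; lengths in mm; the calibration is good to about 2 mm. A picture is of the moment at which its call begins. There is no depth.
- arm.close_job(): hands the job in; it is judged then, once.
The state is a dict: "time": time; "joint_positions": joint angles; "dq": joint speeds; "joint_torque": joint torques, N m; "tool_pos": TCP position; "orientation": TCP orientation; "ft_force": force on the tool from outside, world axes, zero at the start; "ft_torque": the same for the moment, N m; "opening": finger opening in mm; "gripper_force": force on a finger pad.
Only numpy, scipy, OpenCV 4.12 (cv2) and the standard library are available. Lean on these libraries where they do the work, as an engineer would, in place of code of your own. Each camera call takes 0.05 s, during which the arm holds its last target. There are 200 camera calls.

TASK

Lay the brown wooden block flat in the middle of the grey reference plate. Then take the blue-handled bridge gauge out of its sloping rest, turn it upright and lower it gently over the block, so that both its legs stand on the plate, one on each side of the block, and its sprung foot rests on the middle of the block and reads the block's thickness. Leave the gauge standing there, and leave the pale offcut alone.

Things in the scene. Friction and masses are not known exactly. Their poses are not given: they have to be found in the camera images.
- brown_block: Brown (darker) wooden block, loose, 40 (its x) x 70 (its y) x 26 mm (its z), about 0.05 kg. It lies flat on the white cart (top z = 0). Origin: centre of its underside. Its thickness, 26 mm, is what the gauge shall read.
- pale_offcut: Pale wooden offcut, loose, 30 (its x) x 90 (its y) x 20 mm (its z); looks similar and is not to be measured. It lies on the white cart. Origin: centre of its underside. The two wooden pieces may have changed places.
- reference_plate: Fixed flat grey plate, 160 (its x) x 180 (its y) x 18 mm high, on the wooden table (top z = 0.01). Origin: centre of its underside; z up.
- plate_top (a point): Centre of the reference plate's upper face, 18 mm above its underside; axes as the plate's.
- gauge_rest: Fixed grey plastic rest on the white cart, base 130 (its x) x 150 (its y) mm. The gauge sits in it leaning 34 degrees (0.60 rad) to the rest's -x side (to the robot's right), legs on two rails whose middle is 55 mm up, behind fences 28 mm high and between cheeks 16 mm high (along the gauge's z; 3 mm play). Pulled out along its own z, the gauge is clear after 40 mm. Origin: centre of its underside.
- gauge: Loose bridge height gauge, 0.5 to 0.7 kg, 60 (x) x 120 (y) x 114 mm high (z). Two aluminium legs, each 60 (x) x 20 (y) mm, at y = +-50 mm; the opening between is 80 wide and 44 mm high. Bridge top at z = 58 mm; above it the blue handle. Origin: in the plane of the leg soles, midway between them; z up through the handle. It starts leaning 34 degrees in the rest, its y parallel to the rest's y.
- gauge_handle (a point): Centre of the gauge's blue handle, 86 mm from the sole plane; axes as the gauge's. The handle is 34 (x) x 30 (y) mm, from z = 58 to 114 mm; its flat sides, 30 mm apart along y, are the place to grip.
- foot_sole (a point): Centre of the sole of the gauge's sprung foot, a steel disc of 22 mm diameter that slides along the gauge's z in the middle between the legs.
- plunger (a joint): Height of the foot's sole above the plane of the leg soles, in m: 0 as the gauge sits in the rest (spring pushes the foot down), up to 0.040. A spring presses the foot down with 1.2 N at 0, and 2.2 N at 0.026. Standing rightly over the brown block it reads 0.026.
Things that resemble listed ones, but are neither listed nor needed, are in the scene too. Leave any orange look-alike of the brown_block alone.

How it is judged:
By the outcome, as a careful person would: the job done as asked, in the order asked, and still so for the second after the job is handed in, with the robot touching nothing.
It also fails if it takes over 59 s, if anything falls off the work surface, if the arm or the gripper's body presses on something with over 40 N, if the wrist force passes 120 N, or if a joint passes its speed limit or range.

## Working session

There is one attempt and no reset: what is moved stays moved. The work goes in short steps, Python scripts to look and compute and a tool call to move; the robot and the scene stay as the last step left them, time stands still between calls to the robot, and variables do not carry over. Pictures are saved under pics/ and viewed, at most 10 in all, crops included, and the job is handed in when it is done.

Besides the shell and the picture viewer there is one more tool, called after ">>>" by a JSON object that holds its "method" and its "body". move_arm: Moves the arm, as the interface text tells. Its arguments: {"type":"object","properties":{"series":{"type":"array"},"squeeze":{"type":"number"}},"required":["series"]}

```bash
mkdir -p pics; ls; python3 - <<'E'
from rig import arm
import cv2,numpy as np
for n in("scene","top"):
    c=arm.camera(n); cv2.imwrite(f"pics/{n}0.png",c["image"][:,:,::-1]); np.savez(n+".npz",**c)
    print(n,c["fx"],c["cx"],c["cy"],np.round(c["R"],3).tolist(),np.round(c["t"]),np.round(-c["R"].T@c["t"]))
s=arm.get_state();print(s)
E
```

```text
pics
scene 522.3909843086786 282.6907012711727 216.57323240983294 [[-0.815, -0.58, 0.007], [-0.268, 0.366, -0.891], [0.514, -0.728, -0.454]] [415. 235. 653.] [ 65. 630. 503.]
top 432.23929196960046 282.70402292134133 217.86594601116943 [[-0.023, -1.0, 0.01], [-0.984, 0.021, -0.175], [0.175, -0.014, -0.984]] [-23. 535. 951.] [ 359.  -21. 1031.]
{'time': 0.1, 'joint_positions': array([ 1.21817635,  0.6292211 ,  0.03847847,  1.51823021, -0.02698414,
        0.99628841, -0.02002141]), 'dq': array([ 0.00118384, -0.00178848,  0.00151301, -0.00093163, -0.00062507,
       -0.00029192,  0.0006276 ]), 'joint_torque': array([ 1.83667165e-03, -5.50793338e+01,  1.14664793e+00, -1.87115335e+01,
       -5.22571779e-02,  1.92368939e-02,  2.44713647e-05]), 'tool_pos': array([ 183.73108056, -622.89473471,  204.67986255]), 'orientation': array([-8.02114364e-04,  9.89736873e-01,  1.42899474e-01, -1.39416562e-04]), 'ft_force': array([ 0.44412425, -0.08452657, -0.21822866]), 'ft_torque': array([-0.07024067,  0.02270797,  0.02532561]), 'gripper_force': 0.0, 'opening': 93.90007952572135}
```

View pics/scene0.png

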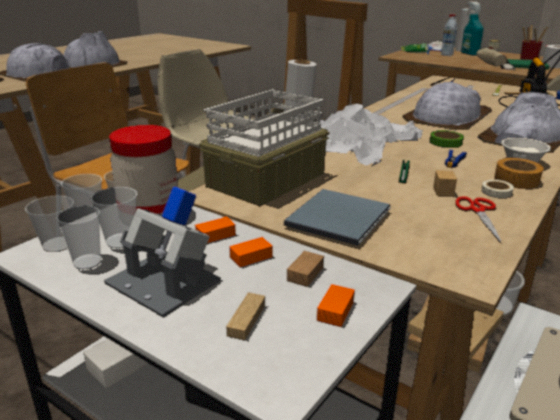

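View pics/top0.png

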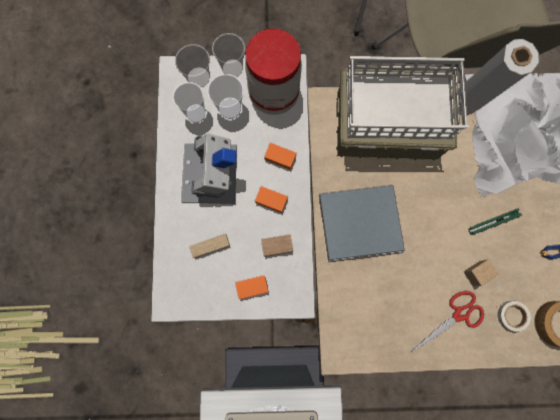

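The top view shows the brown block at (277,246), pale offcut (209,246), plate (361,223), rest and gauge around (212,168) with the blue handle at (224,157). The oranges are at (280,156), (271,199) and (252,287). In the scene view the block is at (306,268) and the handle at (180,206).

```bash
cat > h.py <<'E'
import numpy as np,cv2
def ray(c,u,v):
    d=c["R"].T@np.array([(u-c["cx"])/c["fx"],(v-c["cy"])/c["fy"],1.]); return -c["R"].T@c["t"],d/np.linalg.norm(d)
def onz(c,u,v,z):
    o,d=ray(c,u,v); return o+d*(z-o[2])/d[2]
def proj(c,X):
    p=c["R"]@np.asarray(X,float)+c["t"]; return np.array([c["fx"]*p[0]/p[2]+c["cx"],c["fy"]*p[1]/p[2]+c["cy"]])
def tri(c1,p1,c2,p2):
    o1,d1=ray(c1,*p1);o2,d2=ray(c2,*p2)
    s=np.linalg.lstsq(np.c_[d1,-d2],o2-o1,rcond=None)[0]
    a,b=o1+d1*s[0],o2+d2*s[1]; return (a+b)/2,np.linalg.norm(a-b)
def blob(m,u,v):
    cs,_=cv2.findContours(m.astype(np.uint8),cv2.RETR_EXTERNAL,cv2.CHAIN_APPROX_NONE)
    cs=[c for c in cs if cv2.pointPolygonTest(c,(u,v),True)>-6]
    return max(cs,key=cv2.contourArea)
def rect(c,cnt,z):
    P=np.array([onz(c,*p,z)[:2] for p in cnt[:,0,:].astype(float)],np.float32)
    return cv2.minAreaRect(P)
E
python3 - <<'E'
from h import *
T=dict(np.load("top.npz"));S=dict(np.load("scene.npz"))
hsv=cv2.cvtColor(T["image"],cv2.COLOR_RGB2HSV)
for n,u,v in(("brown",277,246),("pale",209,246),("plate",361,223),("base",190,190),("blue",224,157)): print(n,hsv[v,u],T["image"][v,u])
print("cart,table",hsv[290,200],hsv[300,340])
H,Sa,V=[hsv[...,i].astype(int) for i in range(3)]
wood=(Sa>70)&(H<30)
np.set_printoptions(precision=1,suppress=True)
for n,u,v,z,m in(("brown",277,246,26,wood),("pale",209,246,20,wood),("plate",361,223,28,(H>85)&(H<130)&(V<120)),("base",190,190,0,(V<120)&(Sa<90))):
    cnt=blob(m,u,v); r=rect(T,cnt,z); print(n,cv2.contourArea(cnt),r,cv2.boxPoints(r))
def z(c,x0,y0,w,h,f): return cv2.resize(c["image"][y0:y0+h,x0:x0+w,::-1],None,fx=f,fy=f,interpolation=cv2.INTER_CUBIC)
cv2.imwrite("pics/g.png",np.hstack([z(T,170,120,80,100,5),z(S,100,180,120,150,10/3)]))
b=[]
for c in(T,S):
    h=cv2.cvtColor(c["image"],cv2.COLOR_RGB2HSV); m=(h[...,0]>105)&(h[...,0]<130)&(h[...,1]>160)
    cs,_=cv2.findContours(m.astype(np.uint8),0,2); k=max(cs,key=cv2.contourArea); M=cv2.moments(k); b.append((M["m10"]/M["m00"],M["m01"]/M["m00"])); print(b[-1],cv2.minAreaRect(k))
print("handle",tri(T,b[0],S,b[1]))
print("TL jar lid", tri(T,(273,54),S,(141,141)))
E
```

```text
brown [ 14  92 155] [155 125  99]
pale [ 16  78 173] [173 148 120]
plate [101  22 127] [116 123 127]
base [  0   0 127] [127 127 127]
blue [111 194 151] [ 36  71 151]
cart,table [ 15  13 195] [ 17  65 181]
brown 438.0 ((473.1145324707031, -20.374004364013672), (38.96220779418945, 67.11371612548828), 8.292257308959961) [[449.   10. ]
 [458.7 -56.4]
 [497.2 -50.8]
 [487.6  15.6]]
pale 396.5 ((476.5487365722656, 138.20953369140625), (28.571392059326172, 86.23847961425781), 17.393798828125) [[450.  175.1]
 [475.8  92.8]
 [503.1 101.3]
 [477.3 183.6]]Traceback (most recent call last):
  File "<stdin>", line 10, in <module>
  File "h.py", line 15, in blob
    return max(cs,key=cv2.contourArea)
ValueError: max() iterable argument is empty
```

```bash
python3 - <<'E'
from h import *
T=dict(np.load("top.npz"));S=dict(np.load("scene.npz"))
hsv=cv2.cvtColor(T["image"],cv2.COLOR_RGB2HSV)
H,Sa,V=[hsv[...,i].astype(int) for i in range(3)]
np.set_printoptions(precision=1,suppress=True)
for n,u,v,z,m in(("plate",361,223,28,(H>85)&(H<130)&(V<150)&(V>90)),("platelow",361,223,28,(H>85)&(H<130)&(V<150)),("base",190,190,0,(V<140)&(Sa<15))):
    try:
        cnt=blob(m,u,v); r=rect(T,cnt,z); print(n,cv2.contourArea(cnt),r,cv2.boxPoints(r))
    except ValueError: print(n,"none")
def z(c,x0,y0,w,h,f): return cv2.resize(c["image"][y0:y0+h,x0:x0+w,::-1],None,fx=f,fy=f,interpolation=cv2.INTER_CUBIC)
cv2.imwrite("pics/g.png",np.hstack([z(T,170,120,80,100,5),z(S,100,180,80,100,5) if 0 else cv2.resize(z(S,100,180,120,150,1),(400,500),interpolation=cv2.INTER_CUBIC)]))
b=[]
for c in(T,S):
    h=cv2.cvtColor(c["image"],cv2.COLOR_RGB2HSV); m=(h[...,0]>105)&(h[...,0]<130)&(h[...,1]>160)
    cs,_=cv2.findContours(m.astype(np.uint8),0,2); k=max(cs,key=cv2.contourArea); M=cv2.moments(k); b.append((M["m10"]/M["m00"],M["m01"]/M["m00"])); print(b[-1],cv2.minAreaRect(k))
print("handle",tri(T,b[0],S,b[1]))
print("jar lid", tri(T,(273,54),S,(141,141)))
E
```

```text
plate 4770.0 ((523.8744506835938, -219.8687744140625), (157.8065948486328, 176.7326202392578), 5.85344123840332) [[ 436.4 -140. ]
 [ 454.4 -315.8]
 [ 611.4 -299.7]
 [ 593.4 -123.9]]
platelow 4802.5 ((523.861328125, -219.91664123535156), (157.81686401367188, 176.78346252441406), 5.7778520584106445) [[ 436.5 -139.9]
 [ 454.3 -315.8]
 [ 611.3 -299.9]
 [ 593.5 -124. ]]
base 2417.5 ((696.453369140625, 130.36856079101562), (154.1573944091797, 242.53453063964844), 88.79601287841797) [[573.6  55.9]
 [816.1  50.8]
 [819.3 204.9]
 [576.8 210. ]]
(224.00594273365746, 157.8141545110751) ((224.0, 158.0), (18.0, 22.0), 90.0)
(178.22516406426791, 205.56687033265445) ((178.43104553222656, 205.67242431640625), (25.068870544433594, 32.86807632446289), 21.801406860351562)
handle (array([657. ,  91.7, 123.6]), np.float64(1.8630533861109508))
jar lid (array([876.9, -21.8, 161.2]), np.float64(3.832276082979408))
```

View pics/g.png

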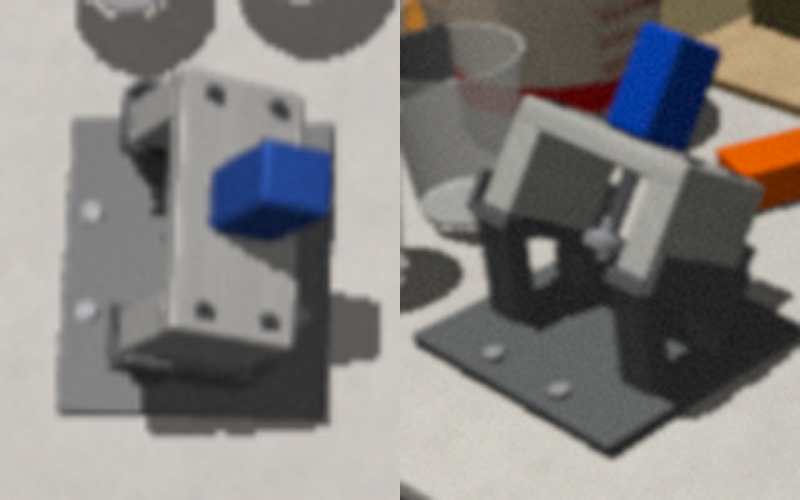

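The crop shows the gauge's bridge top edge: top view far (206,134), near (204.4,185), right-near (229.4,189.6); in the scene view (139,209), (187,228), (208.6,236.4). The base corners are at top (181.6,202.4), (235.6,204.4), (184.4,143.6) and (236.6,145).

```bash
python3 - <<'E'
from h import *
T=dict(np.load("top.npz"));S=dict(np.load("scene.npz"))
np.set_printoptions(precision=1,suppress=True)
for a,b in(((206,134),(139,209.1)),((204.4,185),(187,228)),((229.4,189.6),(208.6,236.4))): print(tri(T,a,S,b))
B=np.array([onz(T,*p,6)[:2] for p in((181.6,202.4),(235.6,204.4),(236.6,145),(184.4,143.6))],np.float32)
print(B,B.mean(0),cv2.minAreaRect(B))
print([np.degrees(np.arctan2(*(d[::-1]))) for d in (B[3]-B[0],B[2]-B[1],B[0]-B[1],B[3]-B[2])])
# scene check of block and plate
hs=cv2.cvtColor(S["image"],cv2.COLOR_RGB2HSV).astype(int)
for n,p in(("brown",[473,-20,26]),("plate",[524,-220,28])): print(n,proj(S,p))
E
```

```text
(array([713. , 130.9, 117.1]), np.float64(2.849383690904231))
(array([597. , 133.9, 119. ]), np.float64(0.4318935766418637))
(array([596.7,  85.2,  81.7]), np.float64(3.912811131783516))
[[584.4 207.9]
 [576.8  77.6]
 [727.2  74.5]
 [733.3 203.7]] [655.4 140.9] ((655.0437622070312, 140.61260986328125), (130.53341674804688, 152.89254760742188), 88.36024475097656)
[np.float32(-1.6397564), np.float32(-1.1704701), np.float32(86.6309), np.float32(87.27121)]
brown [306.6 261.5]
plate [339.2 211.1]
```

>>> {"method": "move_arm", "body": {"series": [{"slide": [30,34,0],"angular": [0,0,5],"jaw": 70},{"slide": [60,68,0],"angular": [0,0,10],"jaw": 70},{"slide": [90,102,0],"angular": [0,0,15],"jaw": 70},{"slide": [120,137,0],"angular": [0,0,20],"jaw": 70},{"slide": [150,171,0],"angular": [0,0,25],"jaw": 70},{"slide": [180,205,0],"angular": [0,0,31],"jaw": 70},{"slide": [210,239,0],"angular": [0,0,36],"jaw": 70},{"slide": [240,273,0],"angular": [0,0,41],"jaw": 70}]}}

```text
time: 1.1
tool_pos: [424.5, -349.2, 205.3]
orientation: [-0.0, 0.876, 0.482, -0.0]
ft_force: [-0.8, 0.3, -0.1]
opening: 70.3
gripper_force: 0.0
```

>>> {"method": "move_arm", "body": {"series": [{"slide": [7,47,-10],"angular": [0,0,6],"jaw": 70},{"slide": [14,94,-25],"angular": [0,0,12],"jaw": 70},{"slide": [21,141,-40],"angular": [0,0,18],"jaw": 70},{"slide": [28,188,-55],"angular": [0,0,24],"jaw": 70},{"slide": [35,235,-70],"angular": [0,0,30],"jaw": 70},{"slide": [42,283,-80],"angular": [0,0,36],"jaw": 70},{"slide": [49.2,330,-85.5],"angular": [0,0,40.9],"jaw": 70},{"slide": [49.2,330,-85.5],"angular": [0,0,40.9],"jaw": 70}]}}

```text
time: 2.1
tool_pos: [473.3, -16.1, 119.6]
orientation: [-0.001, 0.651, 0.759, 0.001]
ft_force: [0.1, -0.6, 0.5]
opening: 70.0
gripper_force: 0.0
```

>>> {"method": "move_arm", "body": {"series": [{"slide": [0,0,-20],"angular": [0,0,0],"jaw": 70},{"slide": [0,0,-45],"angular": [0,0,0],"jaw": 70},{"slide": [0,0,-70],"angular": [0,0,0],"jaw": 70},{"slide": [0,0,-90],"angular": [0,0,0],"jaw": 70},{"slide": [0,0,-105],"angular": [0,0,0],"jaw": 70},{"slide": [0,0,-115],"angular": [0,0,0],"jaw": 70},{"slide": [0,0,-115],"angular": [0,0,0],"jaw": 70},{"slide": [0,0,-115],"angular": [0,0,0],"jaw": 70}]}}

```text
time: 3.1
tool_pos: [473.5, -20.5, 5.4]
orientation: [0.0, 0.654, 0.757, 0.0]
ft_force: [-0.1, 0.4, 0.2]
opening: 69.5
gripper_force: 0.0
```

>>> {"method": "move_arm", "body": {"series": [{"slide": [0,0,0],"angular": [0,0,0],"jaw": 30},{"slide": [0,0,0],"angular": [0,0,0],"jaw": 30},{"slide": [0,0,0],"angular": [0,0,0],"jaw": 30},{"slide": [0,0,0],"angular": [0,0,0],"jaw": 30},{"slide": [0,0,0],"angular": [0,0,0],"jaw": 30},{"slide": [0,0,0],"angular": [0,0,0],"jaw": 30}], "squeeze": 15}}

```text
time: 3.85
tool_pos: [473.3, -20.4, 5.2]
orientation: [0.0, 0.654, 0.757, 0.0]
ft_force: [-0.2, -0.4, 3.9]
opening: 39.8
gripper_force: 15.0
```

>>> {"method": "move_arm", "body": {"series": [{"slide": [0,0,20],"angular": [0,0,0],"jaw": 30},{"slide": [0,0,50],"angular": [0,0,0],"jaw": 30},{"slide": [5,-20,75],"angular": [0,0,-1],"jaw": 30},{"slide": [16,-62,80],"angular": [0,0,-2],"jaw": 30},{"slide": [28,-110,80],"angular": [0,0,-2.4],"jaw": 30},{"slide": [40,-157,80],"angular": [0,0,-2.4],"jaw": 30},{"slide": [49,-190,80],"angular": [0,0,-2.4],"jaw": 30},{"slide": [50.8,-199.5,75],"angular": [0,0,-2.4],"jaw": 30}]}}

```text
time: 4.85
tool_pos: [523.7, -222.6, 79.5]
orientation: [0.0, 0.671, 0.741, -0.0]
ft_force: [0.2, 0.4, 0.0]
opening: 39.7
gripper_force: 15.0
```

>>> {"method": "move_arm", "body": {"series": [{"slide": [0,0,-10],"angular": [0,0,0],"jaw": 30},{"slide": [0,0,-25],"angular": [0,0,0],"jaw": 30},{"slide": [0,0,-36],"angular": [0,0,0],"jaw": 30},{"slide": [0,0,-42],"angular": [0,0,0],"jaw": 30},{"slide": [0,0,-45],"angular": [0,0,0],"jaw": 30},{"slide": [0,0,-46.5],"angular": [0,0,0],"jaw": 30},{"slide": [0,0,-46.5],"angular": [0,0,0],"jaw": 30}]}}

```text
time: 5.72
tool_pos: [524.1, -220.1, 33.7]
orientation: [0.0, 0.67, 0.743, 0.0]
ft_force: [-0.5, 0.2, 0.5]
opening: 39.6
gripper_force: 15.0
```

Release, retreat upward.

>>> {"method": "move_arm", "body": {"series": [{"slide": [0,0,-0.5],"angular": [0,0,0],"jaw": 60},{"slide": [0,0,-0.5],"angular": [0,0,0],"jaw": 60},{"slide": [0,0,-0.5],"angular": [0,0,0],"jaw": 60},{"slide": [0,0,-0.5],"angular": [0,0,0],"jaw": 60},{"slide": [0,0,10],"angular": [0,0,0],"jaw": 60},{"slide": [0,0,40],"angular": [0,0,0],"jaw": 60},{"slide": [0,0,90],"angular": [0,0,0],"jaw": 60},{"slide": [0,0,150],"angular": [0,0,0],"jaw": 60}]}}

```text
time: 6.72
tool_pos: [523.2, -219.7, 185.0]
orientation: [-0.001, 0.669, 0.743, -0.0]
ft_force: [1.3, -0.2, -0.1]
opening: 60.0
gripper_force: 0.0
```

```bash
python3 - <<'E'
from h import *
from scipy.spatial.transform import Rotation as R
psi=np.radians(88.5); a=np.array([np.sin(psi),-np.cos(psi),0])
q=R.from_rotvec(a*0.6)*R.from_euler('z',-1.5-5.93,degrees=True)
print(np.degrees(q.as_rotvec()))
zg=np.array([-.5646*np.cos(psi),-.5646*np.sin(psi),.8253]);Hc=np.array([656,92,126.])
cur=np.array([523.9,-219.96,183.48])
for d in(90,0): print(Hc-19*zg+d*zg-cur)
T=dict(np.load("top.npz"));S=dict(np.load("scene.npz"))
print("crate top corner",tri(T,(347,60),S,(241,92)),tri(T,(463,135),S,(283,148)),tri(T,(349,140),S,(208,108)))
E
```

```text
[34.37527753  1.32957776 -7.20562821]
[131.05065514 271.88713668   1.1163    ]
[132.3808106  322.68372399 -73.1607    ]
crate top corner (array([ 778.92708567, -179.38500022,  253.4364212 ]), np.float64(60.41740486931067)) (array([ 768.77851515, -448.39924353,   44.00244024]), np.float64(96.27649376478959)) (array([ 703.54496824, -128.06896726,  224.5524053 ]), np.float64(122.1176820822159))
```

>>> {"method": "move_arm", "body": {"series": [{"slide": [16,39,20],"angular": [2,0,-1],"jaw": 60},{"slide": [33,78,35],"angular": [6,0.2,-2],"jaw": 60},{"slide": [49,117,40],"angular": [12,0.4,-3],"jaw": 60},{"slide": [66,156,40],"angular": [18,0.7,-4],"jaw": 60},{"slide": [85,195,35],"angular": [24,1,-5],"jaw": 60},{"slide": [105,234,20],"angular": [29,1.2,-6],"jaw": 60},{"slide": [131,268,5],"angular": [34.4,1.3,-7.2],"jaw": 60},{"slide": [131,271.9,1.1],"angular": [34.4,1.3,-7.2],"jaw": 60}]}}

```text
time: 7.72
tool_pos: [654.4, 52.5, 182.7]
orientation: [-0.208, 0.684, 0.666, 0.212]
ft_force: [-0.6, -0.0, 0.8]
opening: 59.9
gripper_force: 0.0
```

>>> {"method": "move_arm", "body": {"series": [{"slide": [0,0,0],"angular": [0,0,0],"jaw": 60},{"slide": [0,0,0],"angular": [0,0,0],"jaw": 60}]}}

```text
time: 7.98
tool_pos: [655.1, 51.2, 185.9]
orientation: [-0.205, 0.684, 0.667, 0.212]
ft_force: [-0.3, -0.2, -0.2]
opening: 60.0
gripper_force: 0.0
```

```bash
python3 - <<'E'
from h import *
from rig import arm
C={}
for n in("scene","top"):
    c=arm.camera(n); np.savez(n+"1.npz",**c); C[n]=c["image"][:,:,::-1]
T=np.load("top1.npz")
hsv=cv2.cvtColor(C["top"],cv2.COLOR_BGR2HSV).astype(int)
c=blob((hsv[...,0]<30)&(hsv[...,1]>40)&(hsv[...,2]>70),*map(float,np.round([361,223])))
r=rect(T,c,54); print(r)
print(proj(T,[523.9,-219.96,54]))
a=C["top"][120:270,170:430]; b=C["scene"][100:300,90:350]
cv2.imwrite("pics/s1.png",np.hstack([cv2.resize(a,(400,231)),cv2.resize(b,(400,308))[:231]]) if 0 else np.vstack([cv2.resize(a,(520,300),interpolation=2),cv2.resize(b,(390,300),interpolation=2) if 0 else cv2.copyMakeBorder(cv2.resize(b,(390,300),interpolation=2),0,0,0,130,0)]))
E
```

```text
((596.7015991210938, 111.4443359375), (1112.606201171875, 992.5073852539062), 89.10147094726562)
[363.31331876 219.9612113 ]
```

View pics/s1.png

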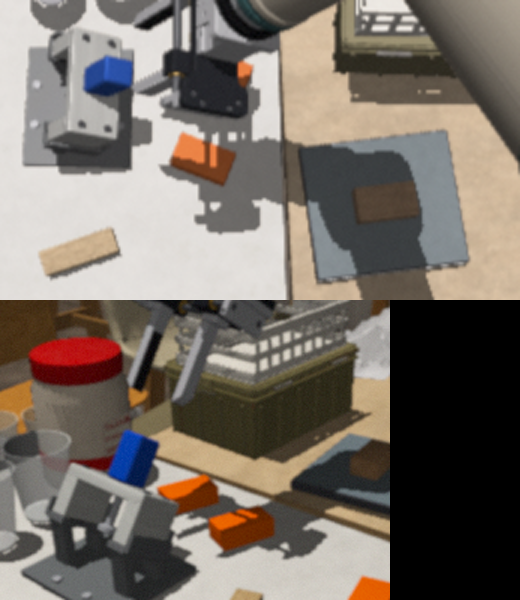

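The picture shows the block centred on the plate near (363.5,221) in the top view. The fingertips are at about (238,131) and (238,165), and I check whether they straddle the handle.

```bash
python3 - <<'E'
from h import *
np.set_printoptions(precision=1,suppress=True)
T=dict(np.load("top1.npz"));S=dict(np.load("scene1.npz"))
t=np.array([655.1,51.5,185.]);print("tips",*[ (proj(T,t+[d,0,0]),proj(S,t+[d,0,0])) for d in(-30,0,30)])
psi=np.radians(88.5);c,s=np.cos(psi),np.sin(psi)
X=np.array([c*.8253,s*.8253,.5646]);Y=np.array([-s,c,0]);Z=np.array([-.5646*c,-.5646*s,.8253]);Hc=np.array([656,92,126.])
for n,C in(("T",T),("S",S)):
    P=np.array([proj(C,Hc+X*a+Y*b+Z*e) for a in(-17,17) for b in(-15,15) for e in(-28,28)])
    h=cv2.cvtColor(C["image"],cv2.COLOR_RGB2HSV);m=((h[...,0]>105)&(h[...,0]<130)&(h[...,1]>140)).astype(np.uint8)
    cs,_=cv2.findContours(m,0,2);k=max(cs,key=cv2.contourArea)
    print(n,"model bbox",P.min(0),P.max(0),"seen",cv2.boundingRect(k))
C=T;h=cv2.cvtColor(C["image"],cv2.COLOR_RGB2HSV).astype(int);print(h[212:230:4,350:378:4].tolist()[:2])
im=C["image"].astype(int);m=(im[...,0]-im[...,2]>8)
c=m[195:245,340:385].astype(np.uint8);n,l,st,ce=cv2.connectedComponentsWithStats(c);print(st,ce)
i=1+np.argmax(st[1:,4]);cs,_=cv2.findContours((l==i).astype(np.uint8),0,1);k=max(cs,key=cv2.contourArea)+np.array([340,195]);print(rect(T,k,54))
E
```

```text
tips (array([239.8, 162.7]), array([207.4, 168.3])) (array([239.7, 148.6]), array([194. , 164.3])) (array([239.6, 134.6]), array([181.1, 160.4]))
T model bbox [210.5 145.9] [236.7 168.5] seen (213, 149, 23, 19)
S model bbox [159.8 184. ] [197.7 225.1] seen (162, 187, 33, 38)
[[[105, 8, 65], [30, 4, 62], [13, 34, 67], [12, 59, 74], [13, 75, 78], [13, 89, 77], [13, 90, 82]], [[14, 87, 82], [13, 90, 82], [14, 87, 82], [14, 87, 82], [13, 83, 80], [14, 89, 80], [14, 91, 81]]]
[[   0    0   45   50 1662]
 [   6   15   34   22  588]] [[21.9 24.1]
 [22.3 25.7]]
((522.2510375976562, -217.61001586914062), (42.96111297607422, 73.68184661865234), 5.714621543884277)
```

>>> {"method": "move_arm", "body": {"series": [{"slide": [0,9,-13],"angular": [0,0,0],"jaw": 60},{"slide": [0,19,-28],"angular": [0,0,0],"jaw": 60},{"slide": [0,29,-43],"angular": [0,0,0],"jaw": 60},{"slide": [0,38,-56],"angular": [0,0,0],"jaw": 60},{"slide": [0,45,-66],"angular": [0,0,0],"jaw": 60},{"slide": [0,49,-72],"angular": [0,0,0],"jaw": 60},{"slide": [0,50.5,-74.5],"angular": [0,0,0],"jaw": 60},{"slide": [0,50.5,-74.5],"angular": [0,0,0],"jaw": 60}]}}

```text
time: 9.07
tool_pos: [655.1, 102.3, 110.2]
orientation: [-0.206, 0.684, 0.667, 0.212]
ft_force: [0.0, -0.3, 0.3]
opening: 60.0
gripper_force: 0.0
```

>>> {"method": "move_arm", "body": {"series": [{"slide": [0,0,0],"angular": [0,0,0],"jaw": 20},{"slide": [0,0,0],"angular": [0,0,0],"jaw": 20},{"slide": [0,0,0],"angular": [0,0,0],"jaw": 20},{"slide": [0,0,0],"angular": [0,0,0],"jaw": 20},{"slide": [0,0,0],"angular": [0,0,0],"jaw": 20},{"slide": [0,0,0],"angular": [0,0,0],"jaw": 20}], "squeeze": 50}}

```text
time: 9.82
tool_pos: [655.6, 102.2, 110.3]
orientation: [-0.206, 0.685, 0.666, 0.212]
ft_force: [1.0, -0.9, 1.3]
opening: 29.8
gripper_force: 49.9
```

>>> {"method": "move_arm", "body": {"series": [{"slide": [0,-3,4],"angular": [0,0,0],"jaw": 20},{"slide": [-0.2,-7,10.5],"angular": [0,0,0],"jaw": 20},{"slide": [-0.4,-13,19],"angular": [0,0,0],"jaw": 20},{"slide": [-0.5,-19,28],"angular": [0,0,0],"jaw": 20},{"slide": [-0.7,-26,38],"angular": [0,0,0],"jaw": 20},{"slide": [-0.9,-34,49.5],"angular": [0,0,0],"jaw": 20},{"slide": [-1,-40,58.5],"angular": [0,0,0],"jaw": 20},{"slide": [-1,-40,58.5],"angular": [0,0,0],"jaw": 20}]}}

```text
time: 10.82
tool_pos: [654.7, 61.4, 169.4]
orientation: [-0.205, 0.685, 0.666, 0.213]
ft_force: [-0.6, -0.6, -6.1]
opening: 29.6
gripper_force: 49.9
```

```bash
python3 - <<'E'
from h import *
from rig import arm
s=arm.get_state();print(s["ft_force"],s["ft_torque"],s["tool_pos"],s["joint_positions"])
a=[]
for n in("scene","top"):
    c=arm.camera(n); np.savez(n+"2.npz",**c); a.append(c["image"][:,:,::-1])
cv2.imwrite("pics/s2.png",np.hstack([cv2.resize(a[0][100:300,60:260],(400,400),interpolation=2),cv2.resize(a[1][90:240,150:300],(400,400),interpolation=2)]))
E
```

```text
[-0.58280109 -0.59297932 -6.06024948] [-1.53177564 -0.02626225  0.00164753] [654.74272026  61.3525997  169.42828306] [ 0.54582695  0.84319435 -0.65391694  1.54886291 -0.16365844  0.89592602
  0.14598166]
```

View pics/s2.png

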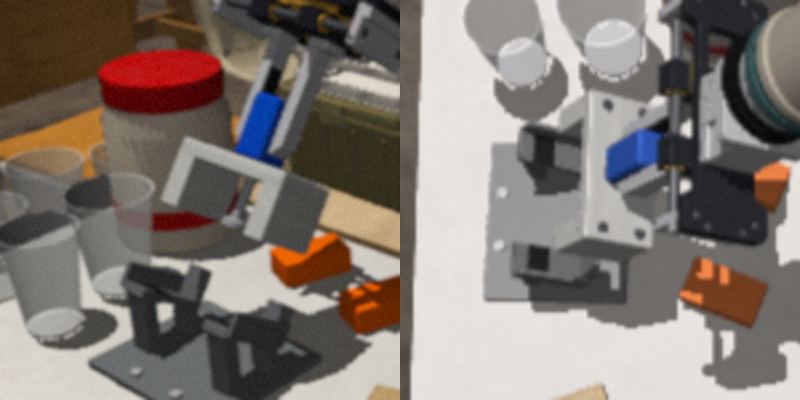

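The gauge hangs clear of the rest, still aligned with the fingers. Next I carry it to the plate and turn it upright.

>>> {"method": "move_arm", "body": {"series": [{"slide": [-6,-15,10],"angular": [-3,-0.1,0.6],"jaw": 20},{"slide": [-18,-42,20],"angular": [-8,-0.3,1.6],"jaw": 20},{"slide": [-33,-75,25],"angular": [-13,-0.5,2.7],"jaw": 20},{"slide": [-50,-110,25],"angular": [-18,-0.7,3.8],"jaw": 20},{"slide": [-68,-148,25],"angular": [-23,-0.9,4.8],"jaw": 20},{"slide": [-86,-185,25],"angular": [-28,-1.1,5.9],"jaw": 20},{"slide": [-103,-222,22],"angular": [-32,-1.2,6.7],"jaw": 20},{"slide": [-118,-255,15],"angular": [-34.4,-1.3,7.2],"jaw": 20}]}}

```text
time: 11.92
tool_pos: [535.5, -191.0, 183.6]
orientation: [-0.0, 0.669, 0.744, 0.0]
ft_force: [0.3, -0.1, -6.0]
opening: 29.6
gripper_force: 49.9
```

>>> {"method": "move_arm", "body": {"series": [{"slide": [-8,-18,-3],"angular": [0,0,0],"jaw": 20},{"slide": [-12,-27.4,-8],"angular": [0,0,0],"jaw": 20},{"slide": [-12,-27.4,-8],"angular": [0,0,0],"jaw": 20},{"slide": [-12,-27.4,-8],"angular": [0,0,0],"jaw": 20},{"slide": [-12,-27.4,-8],"angular": [0,0,0],"jaw": 20}]}}

```text
time: 12.55
tool_pos: [524.6, -218.8, 175.7]
orientation: [-0.0, 0.669, 0.743, 0.001]
ft_force: [0.2, 0.4, -6.1]
opening: 29.2
gripper_force: 49.9
```

```bash
python3 - <<'E'
from h import *
from rig import arm
from scipy.spatial.transform import Rotation as R
s=arm.get_state();print(s["ft_force"],s["tool_pos"],s["orientation"]);print(R.from_quat(s["orientation"],scalar_first=True).as_matrix().round(4))
a=[]
for n in("scene","top"):
    c=arm.camera(n); np.savez(n+"3.npz",**c); a.append(c["image"][:,:,::-1])
cv2.imwrite("pics/s3.png",np.hstack([cv2.resize(a[0][110:260,260:410],(400,400),interpolation=2),cv2.resize(a[1][150:300,290:440],(400,400),interpolation=2)]))
E
```

```text
[ 0.20818566  0.38761931 -6.14844716] [ 524.62495218 -218.83097022  175.72687339] [-1.85160140e-05  6.69081163e-01  7.43189122e-01  5.69671496e-04]
[[-1.047e-01  9.945e-01  7.000e-04]
 [ 9.945e-01  1.047e-01  9.000e-04]
 [ 8.000e-04  8.000e-04 -1.000e+00]]
```

View pics/s3.png

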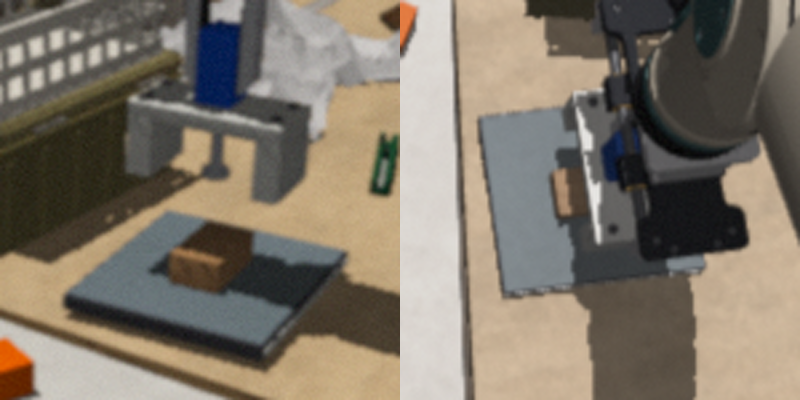

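The scene crop shows the gauge upright above the block on the plate. I compare its corners with the expected pose: bridge top at (308.8,145.6), (364.3,161.4), (375.5,149.4), and sole near corner at (361.3,185.8).

```bash
python3 - <<'E'
from h import *
np.set_printoptions(precision=1,suppress=True)
S=dict(np.load("scene3.npz"))
p=np.radians(95.93);x=np.array([np.cos(p),np.sin(p),0]);y=np.array([-np.sin(p),np.cos(p),0])
O=np.array([524.3,-219.3,175.6-68])
for q in((30,-60,58),(30,60,58),(-30,60,58),(30,60,0),(30,-60,0),(-30,60,0),(30,40,0)): print(q,proj(S,O+x*q[0]+y*q[1]+[0,0,q[2]]))
B=np.array([523.9,-219.9,28])
print("block",[proj(S,B+x*a+y*b+[0,0,h]) for a,b,h in((35,20,26),(35,-20,26),(-35,20,26),(35,20,0))])
print("plate",[proj(S,B+x*a+y*b) for a,b in((90,80),(90,-80),(-90,80),(-90,-80))])
im=cv2.resize(S["image"][140:220,300:410,::-1],(770,560),interpolation=2);cv2.imwrite("pics/s4.png",im)
E
```

```text
(30, -60, 58) [308.  146.4]
(30, 60, 58) [366.4 157.5]
(-30, 60, 58) [377.9 148.1]
(30, 60, 0) [363.9 186.6]
(30, -60, 0) [307.2 174.2]
(-30, 60, 0) [375.2 176. ]
(30, 40, 0) [354.1 184.4]
block [array([342. , 208.3]), array([323.5, 203.9]), array([355.7, 195.5]), array([341.2, 220.1])]
plate [array([359. , 239.5]), array([283.6, 219.5]), array([391.3, 203.3]), array([322.9, 187.7])]
```

View pics/s4.png

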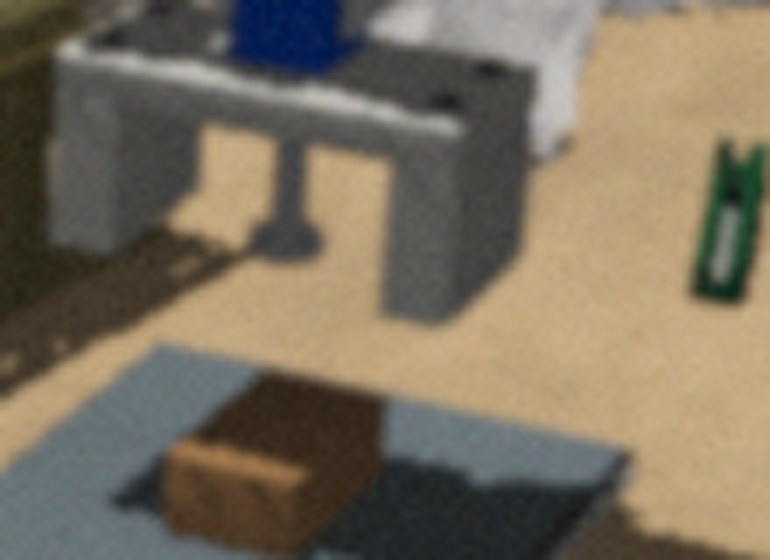

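The seen corners match the prediction within about 1 px, so the gauge is upright and centred. Lowering.

>>> {"method": "move_arm", "body": {"series": [{"slide": [0,0,-8],"angular": [0,0,0],"jaw": 20},{"slide": [0,0,-20],"angular": [0,0,0],"jaw": 20},{"slide": [0,0,-34],"angular": [0,0,0],"jaw": 20},{"slide": [0,0,-46],"angular": [0,0,0],"jaw": 20},{"slide": [0,0,-56],"angular": [0,0,0],"jaw": 20},{"slide": [0,0,-64],"angular": [0,0,0],"jaw": 20},{"slide": [0,0,-70],"angular": [0,0,0],"jaw": 20},{"slide": [0,0,-73],"angular": [0,0,0],"jaw": 20}]}}

```text
time: 13.65
tool_pos: [523.8, -219.9, 102.4]
orientation: [-0.0, 0.67, 0.743, -0.0]
ft_force: [-1.1, 1.1, -3.3]
opening: 29.8
gripper_force: 49.9
```

>>> {"method": "move_arm", "body": {"series": [{"slide": [0,0,-0.7],"angular": [0,0,0],"jaw": 20},{"slide": [0,0,-1.5],"angular": [0,0,0],"jaw": 20},{"slide": [0,0,-2.2],"angular": [0,0,0],"jaw": 20},{"slide": [0,0,-3],"angular": [0,0,0],"jaw": 20},{"slide": [0,0,-3.5],"angular": [0,0,0],"jaw": 20},{"slide": [0,0,-4],"angular": [0,0,0],"jaw": 20},{"slide": [0,0,-4],"angular": [0,0,0],"jaw": 20}]}}

```text
time: 14.52
tool_pos: [524.0, -220.0, 98.6]
orientation: [0.0, 0.67, 0.743, 0.0]
ft_force: [-1.0, -0.3, -4.4]
opening: 29.5
gripper_force: 49.9
```

Foot is in contact; continue in small steps.

>>> {"method": "move_arm", "body": {"series": [{"slide": [0,0,-0.5],"angular": [0,0,0],"jaw": 20},{"slide": [0,0,-1],"angular": [0,0,0],"jaw": 20},{"slide": [0,0,-1.5],"angular": [0,0,0],"jaw": 20},{"slide": [0,0,-1.5],"angular": [0,0,0],"jaw": 20}]}}

```text
time: 15.02
tool_pos: [524.0, -220.0, 97.1]
orientation: [0.0, 0.67, 0.743, 0.0]
ft_force: [0.3, 0.0, -3.3]
opening: 29.5
gripper_force: 49.9
```

>>> {"method": "move_arm", "body": {"series": [{"slide": [0,0,-0.5],"angular": [0,0,0],"jaw": 20},{"slide": [0,0,-1],"angular": [0,0,0],"jaw": 20},{"slide": [0,0,-1],"angular": [0,0,0],"jaw": 20}]}}

```text
time: 15.4
tool_pos: [524.0, -220.0, 96.3]
orientation: [0.0, 0.67, 0.743, 0.0]
ft_force: [-0.8, 0.1, -1.3]
opening: 29.5
gripper_force: 49.9
```

>>> {"method": "move_arm", "body": {"series": [{"slide": [0,0,-0.3],"angular": [0,0,0],"jaw": 20},{"slide": [0,0,-0.6],"angular": [0,0,0],"jaw": 20},{"slide": [0,0,-0.6],"angular": [0,0,0],"jaw": 20},{"slide": [0,0,-0.6],"angular": [0,0,0],"jaw": 20}]}}

```text
time: 15.9
tool_pos: [524.1, -220.0, 96.1]
orientation: [0.0, 0.67, 0.743, 0.0]
ft_force: [-1.1, 1.2, 4.9]
opening: 29.8
gripper_force: 50.0
```

Legs are firmly on the plate (force swung from -4 to +5 N). Releasing gently.

>>> {"method": "move_arm", "body": {"series": [{"slide": [0,0,0.4],"angular": [0,0,0],"jaw": 34},{"slide": [0,0,0.4],"angular": [0,0,0],"jaw": 40},{"slide": [0,0,0.4],"angular": [0,0,0],"jaw": 50},{"slide": [0,0,0.4],"angular": [0,0,0],"jaw": 55},{"slide": [0,0,0.4],"angular": [0,0,0],"jaw": 55}]}}

```text
time: 16.52
tool_pos: [523.9, -220.0, 95.8]
orientation: [0.0, 0.67, 0.743, 0.0]
ft_force: [-0.2, -0.4, 0.8]
opening: 54.9
gripper_force: 0.0
```

>>> {"method": "move_arm", "body": {"series": [{"slide": [0,0,10],"angular": [0,0,0],"jaw": 55},{"slide": [0,0,30],"angular": [0,0,0],"jaw": 55},{"slide": [0,0,60],"angular": [0,0,0],"jaw": 55},{"slide": [0,0,100],"angular": [0,0,0],"jaw": 55},{"slide": [-20,40,130],"angular": [0,0,0],"jaw": 55},{"slide": [-50,90,140],"angular": [0,0,0],"jaw": 55},{"slide": [-80,140,140],"angular": [0,0,0],"jaw": 55},{"slide": [-100,180,140],"angular": [0,0,0],"jaw": 55}]}}

```text
time: 17.52
tool_pos: [422.6, -38.2, 236.9]
orientation: [0.001, 0.669, 0.743, 0.0]
ft_force: [0.8, -0.5, 0.1]
opening: 55.2
gripper_force: 0.0
```

```bash
python3 - <<'E'
from h import *
from rig import arm
a=[]
for n in("scene","top"):
    c=arm.camera(n); np.savez(n+"5.npz",**c); a.append(c["image"][:,:,::-1])
cv2.imwrite("pics/s5.png",np.hstack([cv2.resize(a[0][150:270,270:390],(400,400),interpolation=2),cv2.resize(a[1][130:300,270:440],(400,400),interpolation=2)]))
E
```

```text
(no output)
```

View pics/s5.png

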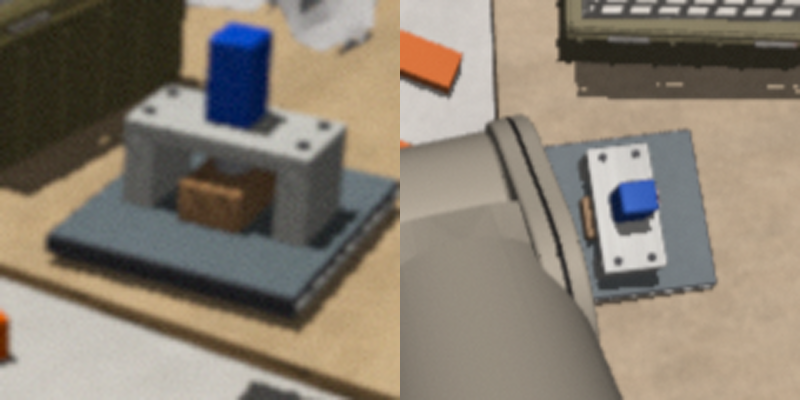

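The gauge stands upright on the plate, with a leg on each side of the block at crop (225,195). The arm is clear, so I hand in.

```bash
python3 -c "
from rig import arm
print(arm.close_job())"
```

```text
the job is handed in; nothing more can be done
None
```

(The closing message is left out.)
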